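Lock the walnut marking gauge in its holding jig

TASK

Set the dark walnut marking gauge with the brass wing screw upright into the holding jig with the yellow saddles, its stem lying down in both saddles and its stock between them. With the gauge braced there so that it cannot spin, turn the wing screw clockwise (seen from above) until it is tight against its stop, about a sixth of a turn, and leave the gauge seated in the jig.

Things in the scene. Friction and masses are not known exactly. Their poses are not given: they have to be found in the camera images.
- gauge_mid (a point): Stem centre of the loose dark walnut gauge (0.32 kg; a pale one near by is not it). Stem 210 mm long (x), 22 x 22 mm; ends alike for this job. Stock, a block round its middle: 36 mm along x, 62 along y, 46 tall; this point is its centre too. z up. It stands on the bench on its stock. Outside the jig it just spins along when the screw is turned.
- wing_grip (a point): Brass wing screw on top of the stock: upright flat wing 44 mm long (its x), 10 mm thick (its y), from 6 to 38 mm above the stock's top. This point is on its vertical axis, 24 mm above the stock's top, 47 mm above gauge_mid, 14 mm below the wing's top. Pinch the wing across its thickness here; the whole gauge can be carried by it.
- wing (a joint): Angle of the wing screw relative to the stock, rad: at 0 the wing lies along the stem; grows clockwise seen from above; starts loose at 0 to 0.25; tight against its stop at 1.15. Resists with 0.15 N m throughout and stays where it is left.
- jig_seat (a point): Fixed jig: grey board 190 x 110 x 18 mm, two yellow saddles 22 mm thick, centred 55 mm either way along x. Each is a trough along x (z up): floor 30 mm wide, 36 mm above the bench, sides flaring to 48 mm wide 28 mm higher. This point, midway, 47 mm above the bench, is where gauge_mid comes when seated: stock 6 mm clear of the board; stem can slide 26 mm and twist about 5 degrees.
Mind the look-alikes: they are no part of the job. Leave any green or orange look-alike of the part that bears gauge_mid alone.

How it is judged:
By the outcome, as a careful person would: the job done as asked, in the order asked, and still so for the second after the job is handed in, with the robot touching nothing.
It also fails if it takes over 45 s, if anything falls off the work surface, if the arm or the gripper's body presses on something with over 40 N, if the wrist force passes 120 N, or if a joint passes its speed limit or range.

ROBOT

A 7-joint arm with a two-finger parallel gripper is mounted at the origin on the work surface. World frame = base frame: x ahead of the robot, y to its left, z up, the work surface at z = 0. Lengths are in m, angles in rad, forces in N, time in s.
With the tool pointing down it reaches from about 0.4 to 0.85 m from the base axis. Payload 10.4 kg.
Tool frame: the origin (TCP) lies on the centre line of the jaws, within the pads' length; the fingertips stand 17 mm ahead of it and the grasp point (between the pads) lies 2 mm behind it (manip.tcp_to_tips is the distance from the TCP to the fingertips, in m); z points along the fingers, x is the direction in which the jaws open and shut, and the axes are right-handed (so a half turn about z gives the same grasp; the last joint's range is limited). The gripper opens to 85 mm and grips with 20 to 120 N. Pads are 22 mm wide; open, the fingers measure 114 mm over their backs; the gripper's body (76 mm by 85 mm) begins 54 mm behind the grasp point. The pads swing forward as they close: fully open they stand 13 mm farther back than shut.
Start: joints at [-1.361, 0.332, -0.065, 1.46, 0.022, 1.35, -0.088], TCP at [0.144, 0.608, 0.248] pointing down, gripper open.
Joint ranges: [-2.6, 2.6], [-0.5, 2.12], [-1.47, 1.34], [0.16, 2.42], [-1.27, 4.41], [0.06, 2.06], [-2.6, 2.6]. Speed limits (rad/s): [2.22, 2.22, 2.79, 2.79, 3.14, 3.14, 3.14].

INTERFACE

Orientations are given as a unit quaternion [x, y, z, w].
In Python, from workcell import manip gives the robot as it stands.
- The arm moves only by the shell command python3 -m pendant 'ROWS' [FORCE]. ROWS is JSON, a list of rows, each a list of 3 entries, a list of its own where there are three numbers: the shift along the world's x, y, z in cm, then the turn, a rotation vector about the world's x, y, z in degrees, then the closure in counts, from 0 (fully open) to 255 (shut). A call has 1 to 12 rows; each row shifts and turns the pose as measured when the row begins; what a row does not reach is not made up. A row lasts 1/8 s, in which the tool goes at most 62.5 mm and 10.7 degrees, less where a joint would pass 70% of its speed; a pose out of reach is approached as far as the arm can. A call is refused whole if a number of a shift passes 6.25 or a number of a turn 10.7, either way. A call with a gripper value outside its range is refused whole. The fingers move at their own pace and stop on an object; FORCE is the grip in N (left out, the last holds). Time passes only in rows, so rows that do not move let the fingers close. It gives the time, the measured TCP pose, the force and the opening at its end, in the units of the state.
- manip.get_obs(): the state, without advancing time (a new reading comes with each control period).
- manip.camera(name): name is "side" or "top" or "wrist"; returns a dict with "pixels" (480x640x3 uint8, red, green, blue), "range_z" (480x640 float32, m along the optical axis (not along the pixel's ray), 0 where there is no reading), "K" (3x3 intrinsics, pixels), "origin" and "rotation" of the camera in the world; the wrist camera has in their place "hand_eye" (4x4, takes a point from camera to tool coordinates, whose origin is the TCP and whose axes are the tool frame's). Camera axes: x right, y down, z forward; pixel columns grow to the right and rows downward; lengths in m; the calibration is good to about 2 mm. A picture is of the moment at which its call begins: read the wrist's pose just before it.
- manip.hand_in(): hands the job in, once; it reports no verdict.
The state is a dict: "clock": time; "joint_pos": joint angles; "joint_velocities": joint speeds; "tau": joint torques, N m; "position": TCP position; "ee_rot": TCP orientation; "ft_force": force on the tool from outside, world axes, zero at the start; "torque": the same for the moment, N m; "grip_width": opening from 0.0 (shut) to 1.0 (fully open).
Only numpy, scipy, OpenCV 4.12 (cv2) and the standard library are available. Lean on these libraries where they do the work, as an engineer would, in place of code of your own. Each camera call takes 0.05 s, during which the arm holds its last target.

## Working session

There is one attempt and no reset: what is moved stays moved. The work goes in short steps, Python scripts to look and compute and a shell command to move; the robot and the scene stay as the last step left them, time stands still between calls to the robot, and variables do not carry over. Pictures are saved under pics/ and viewed, and the job is handed in when it is done.

```bash
ls; mkdir -p pics; python3 - <<'E'
from workcell import manip
import cv2,numpy as np
for n in ["top","side"]:
    c=manip.camera(n); cv2.imwrite(f"pics/{n}0.png",c["pixels"][:,:,::-1]); np.savez(f"{n}0.npz",**c)
    print(n,c["K"].tolist(),c["origin"],c["rotation"])
o=manip.get_obs(); print(o)
E
```

```text
pics
top [[562.9097717526762, 0.0, 314.05953181273674], [0.0, 562.9097717526762, 238.1419917240035], [0.0, 0.0, 1.0]] [ 0.31841498 -0.10703147  1.40387052] [-0.70148526  0.71138149 -0.02889871  0.03193231]
side [[486.6607518164673, 0.0, 314.99285697020713], [0.0, 486.6607518164673, 243.38697556920434], [0.0, 0.0, 1.0]] [-0.07480336 -0.68937436  0.96669708] [ 0.87658194 -0.3287768   0.12021191 -0.33024086]
{'clock': 0.1, 'joint_pos': array([-1.36059344,  0.33279872, -0.06468783,  1.46083323,  0.0216266 ,
        1.34986263, -0.08852741]), 'joint_velocities': array([-1.75884365e-03, -2.08703779e-03, -5.29563922e-04, -1.42655840e-03,
       -4.31135177e-05, -2.79644709e-04,  2.23288328e-04]), 'tau': array([ 1.24397659e-03, -6.26743197e+01,  4.89825255e-02, -3.92429852e+01,
        1.63833692e-02,  6.81108955e-03, -1.32689874e-05]), 'position': array([0.14413957, 0.60785285, 0.24761316]), 'ee_rot': array([ 7.84448603e-01,  6.20193539e-01, -4.46401288e-04,  4.05282599e-04]), 'ft_force': array([-0.88900963, -0.00551412,  0.84170509]), 'torque': array([ 0.05347351,  0.03782492, -0.01962308]), 'grip_width': 0.9978649640446008}
```

View pics/top0.png

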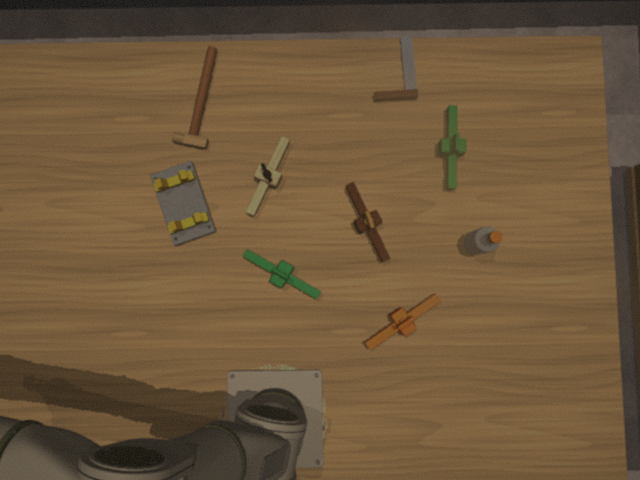

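View pics/side0.png

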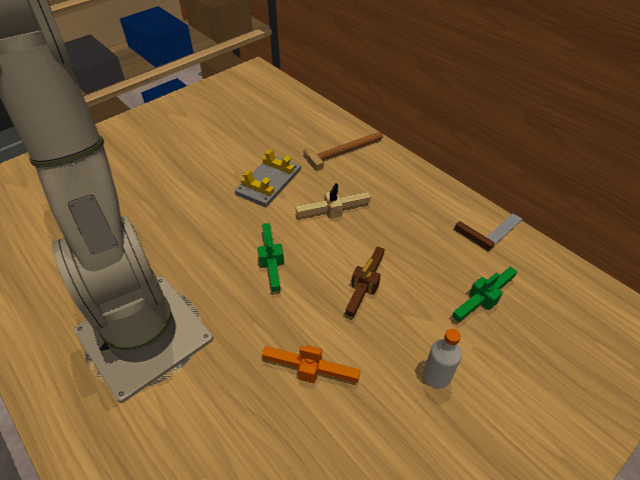

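Candidates in the top view are the dark walnut gauge with brass wing (368,222), the pale gauge with black wing (268,176), green ones (282,273) and (452,146), and an orange one (402,322). I choose (368,222). The jig is at (183,203). Next is a close crop and the measurements.

```bash
cat > h.py <<'E'
import numpy as np,cv2
from scipy.spatial.transform import Rotation as R
def cam(c):
    return c["K"],np.array(c["origin"]),R.from_quat(c["rotation"]).as_matrix()
def plane(c,uv,z):
    K,o,M=cam(c); uv=np.atleast_2d(uv).astype(float)
    d=np.c_[(uv[:,0]-K[0,2])/K[0,0],(uv[:,1]-K[1,2])/K[1,1],np.ones(len(uv))]@M.T
    return o+d*((z-o[2])/d[:,2])[:,None]
def cloud(c,mask):
    K,o,M=cam(c); v,u=np.nonzero(mask&(c["range_z"]>0)); z=c["range_z"][v,u]
    return np.c_[(u-K[0,2])/K[0,0]*z,(v-K[1,2])/K[1,1]*z,z]@M.T+o
def proj(c,p):
    K,o,M=cam(c); q=(np.atleast_2d(p)-o)@M; q=q@K.T; return q[:,:2]/q[:,2:]
E
python3 - <<'E'
from h import *
c=dict(np.load("top0.npz")); s=dict(np.load("side0.npz"))
for n,cc,(u,v) in [("t",c,(368,222)),("s",s,(366,280))]:
    im=cc["pixels"][v-50:v+50,u-50:u+50,::-1]; cv2.imwrite(f"pics/crop_{n}.png",cv2.resize(im,(500,500),interpolation=cv2.INTER_CUBIC))
a=np.hstack([cv2.imread("pics/crop_t.png"),cv2.imread("pics/crop_s.png")]);cv2.imwrite("pics/crop.png",cv2.resize(a,(800,400)))
for n,cc,box in [("top",c,(335,395,170,275)),("side",s,(335,395,240,325))]:
    h=cv2.cvtColor(cc["pixels"],cv2.COLOR_RGB2HSV); m=np.zeros(h.shape[:2],bool); m[box[2]:box[3],box[0]:box[1]]=1
    P=cloud(cc,m); 
    for lo,hi in [(-.01,.01),(.015,.036),(.043,.050),(.06,.1)]:
        q=P[(P[:,2]>lo)&(P[:,2]<hi)]; print(n,lo,len(q),q.mean(0) if len(q) else '')
    q=P[(P[:,2]>.02)&(P[:,2]<.12)]; print(q.min(0),q.max(0))
# jig
for n,cc,box in [("top",c,(140,225,150,255)),("side",s,(230,305,140,210))]:
    h=cv2.cvtColor(cc["pixels"],cv2.COLOR_RGB2HSV); m=np.zeros(h.shape[:2],bool); m[box[2]:box[3],box[0]:box[1]]=1
    y=m&(h[:,:,0]>22)&(h[:,:,0]<35)&(h[:,:,1]>180)
    g=m&(h[:,:,1]<70)
    print(n,y.sum(),g.sum(),[cv2.minAreaRect(np.argwhere(g)[:,::-1].astype(np.float32))])
    P=cloud(cc,y);P=P[P[:,2]>.025]; print(P.min(0),P.max(0))
    G=cloud(cc,g); r=cv2.minAreaRect(np.float32(G[:,:2]*1000)); print(r,np.median(G[:,2]))
    nl,lab,st,ce=cv2.connectedComponentsWithStats(y.astype(np.uint8)); print(st[1:].tolist(),ce[1:].tolist())
E
```

```text
top -0.01 5172 [ 4.78863329e-01 -2.27169418e-01  1.93334931e-04]
top 0.015 546 [ 0.4725079  -0.23370602  0.03174036]
top 0.043 211 [ 0.47500711 -0.23377758  0.04611267]
top 0.06 99 [ 0.47465603 -0.23362543  0.08075039]
[ 0.3763871  -0.28586584  0.02002834] [ 0.57453372 -0.18243369  0.08803032]
side -0.01 3946 [ 0.48468038 -0.22230024  0.00087528]
side 0.015 565 [ 0.4582351  -0.24210058  0.03068945]
side 0.043 217 [ 0.47208927 -0.23419708  0.04634439]
side 0.06 120 [ 0.47011288 -0.23460238  0.07792393]
[ 0.37538448 -0.28476214  0.0200798 ] [ 0.57369141 -0.18173482  0.08836622]
top 121 2274 [((182.56777954101562, 202.8169403076172), (75.0790786743164, 43.987060546875), 71.22196960449219)]
[0.45847808 0.16084424 0.02779212] [0.60439165 0.28744674 0.06922546]
((533.1470947265625, 224.54824829101562), (192.45748901367188, 110.3798828125), 19.275480270385742) 0.018522911936891928
[[183, 171, 2, 3, 3], [180, 172, 3, 4, 7], [188, 172, 5, 5, 7], [183, 174, 5, 4, 8], [177, 176, 4, 3, 5], [192, 177, 2, 2, 2], [160, 179, 1, 2, 2], [168, 179, 2, 3, 3], [170, 179, 4, 3, 4], [173, 178, 1, 1, 1], [1
[... 1973 characters left out ...]
150, 7, 4, 12], [272, 155, 19, 11, 84], [263, 156, 4, 3, 8], [270, 156, 1, 1, 1], [266, 160, 1, 1, 1], [268, 161, 2, 1, 2], [268, 163, 1, 1, 1], [288, 164, 6, 5, 17], [244, 171, 4, 4, 7], [249, 172, 1, 1, 1], [241, 177, 4, 4, 10], [251, 177, 19, 11, 87], [266, 185, 8, 7, 22], [265, 186, 1, 1, 1], [254, 188, 1, 1, 1]] [[268.8333333333333, 151.5], [281.14285714285717, 160.11904761904762], [264.75, 157.125], [270.0, 156.0], [266.0, 160.0], [268.5, 161.0], [268.0, 163.0], [290.70588235294116, 166.35294117647058], [245.71428571428572, 173.14285714285714], [249.0, 172.0], [242.8, 178.7], [259.735632183908, 182.04597701149424], [269.6363636363636, 188.4090909090909], [265.0, 186.0], [254.0, 188.0]]
```

View pics/crop.png

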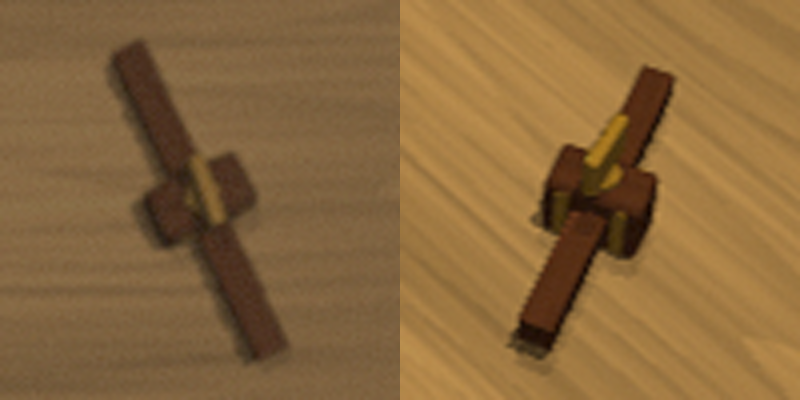

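The crop confirms the dark walnut gauge with the brass wing standing on its stock. Now I need its axes.

```bash
python3 - <<'E'
from h import *
c=dict(np.load("top0.npz")); s=dict(np.load("side0.npz"))
def box(cc,b):
    m=np.zeros(cc["pixels"].shape[:2],bool); m[b[2]:b[3],b[0]:b[1]]=1; return m
for n,cc,b in [("top",c,(335,395,170,275)),("side",s,(335,395,240,325))]:
    P=cloud(cc,box(cc,b))
    st=P[(P[:,2]>.028)&(P[:,2]<.038)]
    r=cv2.minAreaRect(np.float32(st[:,:2]*1000)); print(n,"stem",r)
    q=st[:,:2]-st[:,:2].mean(0); u=np.linalg.svd(q,full_matrices=0)[2][0]; print(" pca",np.degrees(np.arctan2(u[1],u[0]))%180, (q@u).min(),(q@u).max(), st.mean(0)[:2]+u*((q@u).min()+(q@u).max())/2)
    w=P[(P[:,2]>.072)&(P[:,2]<.1)]
    q=w[:,:2]-w[:,:2].mean(0); u2=np.linalg.svd(q,full_matrices=0)[2][0]; print(" wing",len(w),np.degrees(np.arctan2(u2[1],u2[0]))%180,cv2.minAreaRect(np.float32(w[:,:2]*1000)),w[:,2].max())
    # brass by colour
    h=cv2.cvtColor(cc["pixels"],cv2.COLOR_RGB2HSV)
for n,cc,b in [("top",c,(140,225,150,255)),("side",s,(230,305,140,210))]:
    P=cloud(cc,box(cc,b)); y=P[(P[:,2]>.025)&(P[:,2]<.09)]
    print(n,"saddles",cv2.minAreaRect(np.float32(y[:,:2]*1000)),y[:,2].max())
    g=P[(P[:,2]>.012)&(P[:,2]<.09)]; print(" all",cv2.minAreaRect(np.float32(g[:,:2]*1000)))
E
```

```text
top stem ((472.72052001953125, -230.00900268554688), (208.849365234375, 53.8048210144043), 31.112829208374023)
 pca 24.168908706963464 -0.10718425208613132 0.10199868639064895 [ 0.47514947 -0.23395608]
 wing 88 18.825446084726764 ((475.126220703125, -234.6891632080078), (43.057647705078125, 10.411649703979492), 19.326648712158203) 0.08803031578980014
side stem ((473.90948486328125, -234.228515625), (209.66091918945312, 60.41862106323242), 14.101476669311523)
 pca 23.891936657897475 -0.1200721329369282 0.09146743819784282 [ 0.47382049 -0.23354717]
 wing 90 18.38195324691341 ((474.0400695800781, -232.1441192626953), (46.67216110229492, 10.58851432800293), 17.98322105407715) 0.08836621998356986
top saddles ((526.8523559570312, 221.13394165039062), (176.24029541015625, 105.54716491699219), 19.90545654296875) 0.07162466786731692
 all ((530.8679809570312, 224.0638427734375), (190.94747924804688, 111.61979675292969), 18.6884822845459)
side saddles ((529.7699584960938, 204.5596160888672), (272.28289794921875, 184.0417938232422), 49.92112350463867) 0.06866001106900188
 all ((523.8079833984375, 210.86907958984375), (274.26123046875, 201.29010009765625), 49.92112350463867)
```

```bash
python3 -m pendant '[[[4.8,-4.8,0],[0,0,3],0],[[4.8,-4.8,0],[0,0,3],0],[[4.8,-4.8,0],[0,0,3],0],[[4.8,-4.8,0],[0,0,3],0],[[4.8,-4.8,0],[0,0,3],0],[[4.8,-4.8,0],[0,0,3],0],[[4.8,-4.8,0],[0,0,3],0],[[4.8,-4.8,0],[0,0,3],0],[[0,0,0],[0,0,0],0]]' 40; python3 - <<'E'
from h import *
from workcell import manip
o=manip.get_obs(); c=manip.camera("wrist"); np.savez("w1.npz",pos=o["position"],rot=o["ee_rot"],**c)
cv2.imwrite("pics/w1.png",c["pixels"][:,:,::-1]); print(c["K"],c["hand_eye"],o["joint_pos"],R.from_quat(o["ee_rot"]).as_matrix(),manip.tcp_to_tips)
E
```

```text
clock: 1.23
position: [0.4986, 0.2447, 0.2445]
ee_rot: [0.632, 0.775, -0.003, 0.001]
ft_force: [0.2, -0.1, -0.4]
grip_width: 1.004
[[390.10048028   0.         323.47704154]
 [  0.         390.10048028 231.43970755]
 [  0.           0.           1.        ]] [[ 9.99999728e-01  5.57727641e-04 -4.82207015e-04  6.94527958e-04]
 [-3.82314111e-04  9.51493375e-01  3.07668996e-01 -7.84612497e-02]
 [ 6.30412284e-04 -3.07668728e-01  9.51493330e-01 -1.25501227e-01]
 [ 0.00000000e+00  0.00000000e+00  0.00000000e+00  1.00000000e+00]] [-0.75083387  0.18064849  0.23830702  1.66358289 -0.039059    1.30724422
  1.26679725] [[-0.20053217  0.97968556 -0.00174991]
 [ 0.97966915  0.20051735 -0.00641429]
 [-0.0059331  -0.0030006  -0.9999779 ]] 0.017
```

View pics/w1.png

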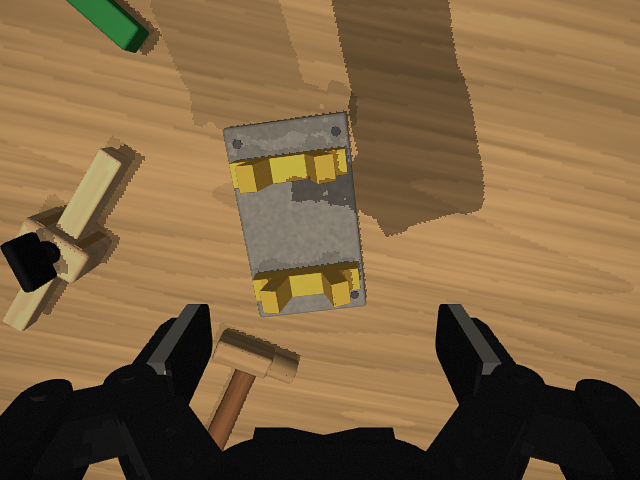

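The wrist view shows the jig with its saddles at (290,170) and (310,290). The pale gauge is at (60,240) and the hammer at (250,370). I'll measure the jig from this cloud.

```bash
cat >> h.py <<'E'
def wcloud(w,mask=None):
    c=w; K=c["K"]; z=c["range_z"]; m=(z>0) if mask is None else mask&(z>0)
    v,u=np.nonzero(m); zz=z[v,u]
    p=np.c_[(u-K[0,2])/K[0,0]*zz,(v-K[1,2])/K[1,1]*zz,zz]
    H=c["hand_eye"]; p=p@H[:3,:3].T+H[:3,3]
    return p@R.from_quat(w["rot"]).as_matrix().T+w["pos"]
E
python3 - <<'E'
from h import *
w=dict(np.load("w1.npz"))
m=np.zeros((480,640),bool); m[100:330,215:380]=1
P=wcloud(w,m)
print("bench z",np.median(P[P[:,2]<.008][:,2]))
b=P[(P[:,2]>.010)&(P[:,2]<.075)]; r=cv2.minAreaRect(np.float32(b[:,:2]*1000)); print("board",r)
bb=P[(P[:,2]>.014)&(P[:,2]<.022)]; print("board z",np.median(bb[:,2]),cv2.minAreaRect(np.float32(bb[:,:2]*1000)))
h=cv2.cvtColor(w["pixels"],cv2.COLOR_RGB2HSV); y=m&(h[:,:,0]>18)&(h[:,:,0]<35)&(h[:,:,1]>150)
n,lab,st,ce=cv2.connectedComponentsWithStats(cv2.morphologyEx(y.astype(np.uint8),cv2.MORPH_CLOSE,np.ones((5,5))))
for i in range(1,n):
    if st[i,4]<300: continue
    Q=wcloud(w,lab==i); 
    f=Q[(Q[:,2]>.031)&(Q[:,2]<.039)]; t=Q[Q[:,2]>.058]
    fr=cv2.minAreaRect(np.float32(f[:,:2]*1000)); print(i,st[i],"floor",fr,np.median(f[:,2]),"all",cv2.minAreaRect(np.float32(Q[Q[:,2]>.025][:,:2]*1000)),"top z",np.percentile(Q[:,2],98),
     "top",cv2.minAreaRect(np.float32(t[:,:2]*1000)))
E
```

```text
bench z -0.00010178317752397581
board ((529.8298950195312, 226.39340209960938), (189.7744903564453, 110.18965148925781), 18.93447494506836)
board z 0.017893970290583427 ((529.834716796875, 226.38339233398438), (189.78929138183594, 110.115966796875), 18.923179626464844)
1 [ 229  147  119   46 3432] floor ((477.81622314453125, 208.72109985351562), (22.164112091064453, 99.53802490234375), 18.858449935913086) 0.035889818572780424 all ((477.8074951171875, 208.7177734375), (22.218582153320312, 99.53376770019531), 18.93231773376465) top z 0.0649986254329563 top ((477.6916198730469, 208.6087646484375), (21.877094268798828, 78.597412109375), 19.033960342407227)
2 [ 253  262  107   51 3508] floor ((581.5867309570312, 244.199951171875), (22.52942657470703, 99.60092163085938), 18.82413673400879) 0.03580177538838342 all ((581.4846801757812, 244.1728515625), (22.90955924987793, 99.54503631591797), 19.156553268432617) top z 0.06485732653486986 top ((581.3795166015625, 244.1273193359375), (22.883514404296875, 78.6467514038086), 19.34974479675293)
```

```bash
python3 -m pendant '[[[-0.3,-6,1],[0,0,1],0],[[-0.3,-6,0],[0,0,1],0],[[-0.3,-6,0],[0,0,1],0],[[-0.3,-6,0],[0,0,1],0],[[-0.3,-6,0],[0,0,1],0],[[-0.3,-6,0],[0,0,1],0],[[-0.3,-6,0],[0,0,1],0],[[-0.3,-6,0],[0,0,0],0],[[0,0,0],[0,0,0],0]]'; python3 - <<'E'
from h import *
from workcell import manip
o=manip.get_obs(); c=manip.camera("wrist"); np.savez("w2.npz",pos=o["position"],rot=o["ee_rot"],**c)
cv2.imwrite("pics/w2.png",c["pixels"][:,:,::-1]); print(o["joint_pos"])
E
```

```text
clock: 2.4
position: [0.4671, -0.2333, 0.2532]
ee_rot: [0.573, 0.82, -0.002, -0.0]
ft_force: [0.1, 0.2, -0.1]
grip_width: 0.998
[-0.24988815  0.10044517  0.67334691  1.75419029 -0.06086713  1.31050379
  2.35802664]
```

View pics/w2.png

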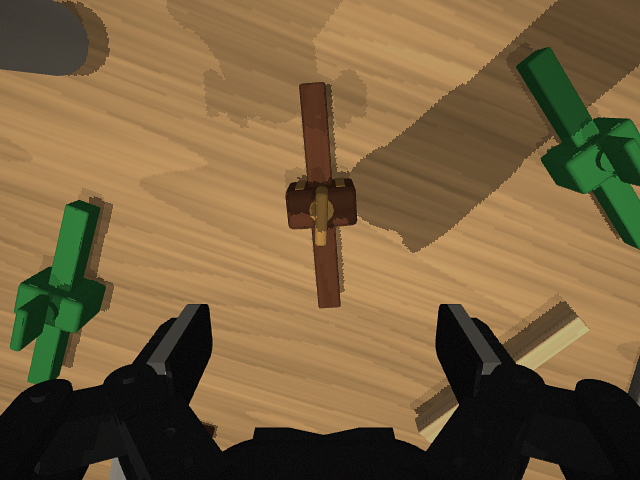

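The walnut gauge is centred at (321,203) with its brass wing at (321,215). The green look-alikes are well to either side.

```bash
cat > g.py <<'E'
from h import *
def gauge(w,z0,box=(270,380,70,320)):
    m=np.zeros((480,640),bool); m[box[2]:box[3],box[0]:box[1]]=1
    P=wcloud(w,m); P=P[P[:,2]>.01]
    st=P[(abs(P[:,2]-z0-.011)<.0025)]
    d=np.linalg.norm(st[:,:2]-np.median(st[:,:2],0),axis=1)
    q=st[:,:2]; mu=q.mean(0); u=np.linalg.svd(q-mu,full_matrices=0)[2][0]; t=(q-mu)@u
    print("stem",len(q),np.degrees(np.arctan2(u[1],u[0]))%180,"len",np.ptp(t),"mid",mu+u*(t.min()+t.max())/2,cv2.minAreaRect(np.float32(q*1000)))
    s=P[abs(P[:,2]-z0-.023)<.003]; print("stock",cv2.minAreaRect(np.float32(s[:,:2]*1000)),np.median(s[:,2]))
    g=P[P[:,2]>z0+.052]; a=cv2.minAreaRect(np.float32(g[:,:2]*1000)); mu=g[:,:2].mean(0)
    u=np.linalg.svd(g[:,:2]-mu,full_matrices=0)[2][0]; print("wing",len(g),np.degrees(np.arctan2(u[1],u[0]))%180,a,g[:,2].max())
if __name__=="__main__":
    w=dict(np.load("w2.npz")); gauge(w,.023)
    X=R.from_quat(w["rot"]).as_matrix()[:,0]; print("tool x yaw",np.degrees(np.arctan2(X[1],X[0])),w["pos"])
E
python3 g.py
```

```text
stem 4263 24.45450184130793 len 0.21015488940512828 mid [ 0.47476901 -0.2324892 ] ((474.6839294433594, -234.84454345703125), (208.21316528320312, 57.65222930908203), 15.427812576293945)
stock ((474.5072021484375, -232.8376922607422), (37.938385009765625, 61.53679656982422), 23.953739166259766) 0.04564250638589783
wing 665 19.014374737153435 ((474.1965637207031, -232.6800079345703), (43.32140350341797, 9.571037292480469), 19.83706283569336) 0.08648154179632289
tool x yaw 110.08085126025354 [ 0.46708794 -0.23333838  0.25321188]
```

```bash
python3 -m pendant '[[[0.75,0.06,-4],[0,0,-0.8],0],[[0,0,-4],[0,0,0],0],[[0,0,-4],[0,0,0],0],[[0,0,-3],[0,0,0],0],[[0,0,0],[0,0,0],0]]' 40; python3 - <<'E'
from h import *
from workcell import manip
o=manip.get_obs();M=R.from_quat(o["ee_rot"]).as_matrix();print(o["position"],np.degrees(np.arctan2(M[1,0],M[0,0])),M[:,2],o["joint_pos"])
E
```

```text
clock: 3.08
position: [0.4792, -0.2168, 0.0982]
ee_rot: [0.571, 0.821, 0.001, -0.002]
ft_force: [-0.1, -0.1, 0.7]
grip_width: 1.004
[ 0.47918015 -0.21676006  0.09815368] 110.38665476879875 [-0.00210414  0.00454778 -0.99998745] [-0.20966315  0.29409795  0.63227816  1.91792359 -0.20932645  0.99790669
  2.44375129]
```

```bash
python3 -m pendant '[[[-0.47,-1.6,0],[0,0,-1],0],[[0,0,0],[0,0,0],0]]' ; python3 - <<'E'
from h import *
from workcell import manip
o=manip.get_obs();M=R.from_quat(o["ee_rot"]).as_matrix();print(o["position"],np.degrees(np.arctan2(M[1,0],M[0,0])),M[:,2],o["joint_pos"])
E
```

```text
clock: 3.32
position: [0.4758, -0.2327, 0.1004]
ee_rot: [0.578, 0.816, 0.002, -0.001]
ft_force: [-0.3, 0.5, -0.6]
grip_width: 0.996
[ 0.47580113 -0.23272668  0.1003859 ] 109.44842558693162 [ 6.41610166e-04  4.59250152e-03 -9.99989249e-01] [-0.18601226  0.29951548  0.64329862  1.90902025 -0.21686206  1.00252462
  2.46407628]
```

```bash
python3 -m pendant '[[[-0.1,0,-1.6],[0,0,0],0],[[0,0,-1.2],[0,0,0],0],[[0,0,0],[0,0,0],0]]' ; python3 - <<'E'
from h import *
from workcell import manip
o=manip.get_obs();M=R.from_quat(o["ee_rot"]).as_matrix();print(o["position"],np.degrees(np.arctan2(M[1,0],M[0,0])),M[:,2],o["joint_pos"])
E
```

```text
clock: 3.7
position: [0.4755, -0.2326, 0.0716]
ee_rot: [0.578, 0.816, 0.003, -0.0]
ft_force: [-0.3, -0.7, -0.3]
grip_width: 1.0
[ 0.47548412 -0.23259816  0.0716313 ] 109.44771767025689 [ 0.00294328  0.00485162 -0.9999839 ] [-0.16619831  0.34176551  0.62537882  1.93201704 -0.25182372  0.94343855
  2.49116292]
```

```bash
python3 -m pendant '[[[-0.1,0,-0.35],[0,0,0],0],[[0,0,0],[0,0,0],120],[[0,0,0],[0,0,0],255],[[0,0,0],[0,0,0],255],[[0,0,0],[0,0,0],255],[[0,0,0],[0,0,0],255],[[0,0,0],[0,0,0],255],[[0,0,0],[0,0,0],255]]' 60; python3 - <<'E'
from h import *
from workcell import manip
o=manip.get_obs();M=R.from_quat(o["ee_rot"]).as_matrix();print(o["position"],np.degrees(np.arctan2(M[1,0],M[0,0])),M[:,2],o["joint_pos"])
E
```

```text
clock: 4.7
position: [0.4757, -0.2333, 0.0696]
ee_rot: [0.578, 0.816, 0.003, 0.001]
ft_force: [-0.6, -0.1, 1.6]
grip_width: 0.109
[ 0.47571415 -0.23332339  0.0696098 ] 109.44477123238482 [ 0.00583855  0.00385364 -0.99997553] [-0.1638114   0.34395362  0.62399356  1.93449162 -0.25463858  0.93616147
  2.49437578]
```

```bash
python3 -m pendant '[[[0,0,2],[0,0,0],255],[[0,0,3],[0,0,0],255],[[0,0,4],[0,0,0],255],[[0,0,4],[0,0,0],255],[[0,0,3],[0,0,0],255],[[0,0,0],[0,0,0],255]]'; python3 - <<'E'
from h import *
from workcell import manip
o=manip.get_obs(); c=manip.camera("wrist"); np.savez("w3.npz",pos=o["position"],rot=o["ee_rot"],**c)
cv2.imwrite("pics/w3.png",c["pixels"][:,:,::-1])
M=R.from_quat(o["ee_rot"]).as_matrix();print(o["position"],np.degrees(np.arctan2(M[1,0],M[0,0])),M[:,2],o["joint_pos"])
E
```

```text
clock: 5.45
position: [0.4719, -0.2315, 0.2299]
ee_rot: [0.577, 0.816, 0.002, -0.003]
ft_force: [0.8, 0.3, -4.5]
grip_width: 0.105
[ 0.47194745 -0.23152394  0.22987376] 109.4599869822289 [-0.00299516  0.00587212 -0.99997827] [-0.24662563  0.13411686  0.67950789  1.77579959 -0.09245039  1.2676247
  2.36703588]
```

View pics/w3.png

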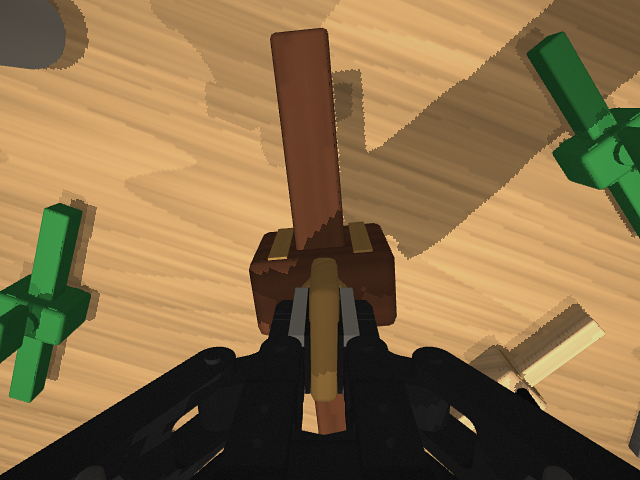

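The gauge is held level by the wing, with its stem running from (300,30) to (320,245). I'll measure its pose in the hand.

```bash
cat > held.py <<'E'
from h import *
import sys
def held(f):
    w=dict(np.load(f)); h=cv2.cvtColor(w["pixels"],cv2.COLOR_RGB2HSV)
    Mt=R.from_quat(w["rot"]).as_matrix()
    m=np.zeros((480,640),bool); m[25:420,240:410]=1
    P=wcloud(w,m); T=(P-w["pos"])@Mt   # tool frame
    s=T[(T[:,2]>.028)&(T[:,2]<.045)&(T[:,1]>.022)]  # stem top (z down)
    u=np.linalg.svd(s[:,:2]-s[:,:2].mean(0),full_matrices=0)[2][0]; u*=np.sign(u[1])
    A=np.c_[s[:,0],s[:,1],np.ones(len(s))]; k=np.linalg.lstsq(A,s[:,2],rcond=None)[0]
    r=A@k-s[:,2]; g=abs(r)<.002; k=np.linalg.lstsq(A[g],s[g,2],rcond=None)[0]; s=s[g]
    mu=s[:,:2].mean(0); u=np.linalg.svd(s[:,:2]-mu,full_matrices=0)[2][0]; u*=np.sign(u[1])
    t=(s[:,:2]-mu)@u; end=mu+u*np.percentile(t,99.8)
    c=end-u*.105
    e=np.percentile(t,98)
    ang=np.degrees(np.arctan2(u[1],u[0]))
    stemw=Mt@np.array([u[0],u[1],0]); 
    print("stem in tool: ang from tool y",ang-90,"far end",end,"centre",c,"slope x,y",k[:2],"stem top z@0",k[2],"width",np.ptp((s[:,:2]-mu)@[-u[1],u[0]]))
    yaw=np.degrees(np.arctan2(stemw[1],stemw[0])); print("stem yaw world",yaw%180,"centre world",(w["pos"]+Mt@[c[0],c[1],k[2]+.011]), "tool z",Mt[:,2])
held(sys.argv[1])
E
python3 held.py w3.npz
```

```text
stem in tool: ang from tool y 52.469969077824686 far end [-0.00317096  0.07502053] centre [0.08009762 0.01105693] slope x,y [-0.01948734  0.02407449] stem top z@0 0.03467718122498425 width 0.01828415252735223
stem yaw world 146.99071902054027 centre world [ 0.45555208 -0.15205168  0.18471137] tool z [-0.00299516  0.00587212 -0.99997827]
```

```bash
sed -i 's/&(T\[:,1\]>.022)\]/\&(T[:,1]<-.026)\&(abs(T[:,0])<.03)]/; s/u\*=np.sign(u\[1\])/u*=-np.sign(u[1])/g; s/ang-90/ang+90/' held.py; python3 held.py w3.npz
```

```text
stem in tool: ang from tool y -5.55911414669994 far end [-0.00904624 -0.10493027] centre [ 0.00112539 -0.00042411] slope x,y [-0.00046936  0.00616743] stem top z@0 0.035741085927460954 width 0.022207476551882557
stem yaw world 25.019307108885613 centre world [ 0.47103266 -0.23032969  0.18314141] tool z [-0.00299516  0.00587212 -0.99997827]
```

```bash
python3 -m pendant '[[[0.7,3,0],[0,0,-0.75],255],[[0.7,5.7,0],[0,0,-0.75],255],[[0.7,5.7,0],[0,0,-0.75],255],[[0.7,5.7,0],[0,0,-0.75],255],[[0.7,5.7,0],[0,0,-0.75],255],[[0.7,5.7,0],[0,0,-0.75],255],[[0.7,5.7,0],[0,0,-0.75],255],[[0.7,5,0],[0,0,-0.75],255],[[0.3,2.5,0],[0,0,0],255],[[0,0,0],[0,0,0],255]]'; cat > st.py <<'E'
from h import *
from workcell import manip
o=manip.get_obs();M=R.from_quat(o["ee_rot"]).as_matrix();print(o["position"],"yaw",np.degrees(np.arctan2(M[1,0],M[0,0])),M[:,2],"F",o["ft_force"],"T",o["torque"],"q",o["joint_pos"])
E
python3 st.py
```

```text
clock: 6.75
position: [0.5189, 0.2288, 0.2056]
ee_rot: [0.622, 0.783, -0.011, -0.013]
ft_force: [-0.7, -0.5, -4.7]
grip_width: 0.112
[0.5189143  0.22877575 0.2056023 ] yaw 103.11692908444701 [-3.38837289e-02 -2.64839136e-04 -9.99425747e-01] F [-0.72525808 -0.54813198 -4.68801252] T [-0.06858438 -0.08804178  0.01069289] q [-0.75862068  0.25585396  0.32131119  1.66674253 -0.09902584  1.26379402
  1.38545599]
```

```bash
python3 -m pendant '[[[1.2,-0.35,-1.5],[0,-1.9,0.3],255],[[0,0,-1.5],[0,0,0],255],[[0,0,0],[0,0,0],255],[[0,0,0],[0,0,0],255]]';python3 st.py
```

```text
clock: 7.25
position: [0.53, 0.2203, 0.1716]
ee_rot: [0.622, 0.783, -0.003, -0.001]
ft_force: [0.5, -0.1, -4.0]
grip_width: 0.104
[0.52999643 0.22025264 0.17159159] yaw 103.14824758287604 [-0.00560134 -0.00439357 -0.99997466] F [ 0.49843797 -0.06347621 -4.0170733 ] T [ 0.0164691  -0.03660187  0.0494265 ] q [-0.74780098  0.28276986  0.32445504  1.70943294 -0.09491022  1.17200074
  1.40243502]
```

```bash
python3 -m pendant '[[[0.07,0.5,-1.5],[0.2,-0.3,0.2],255],[[0,0,0],[0,0,0],255],[[0,0,0],[0,0,0],255]]'; python3 st.py; python3 - <<'E'
from h import *
from workcell import manip
o=manip.get_obs(); c=manip.camera("wrist"); np.savez("w4.npz",pos=o["position"],rot=o["ee_rot"],**c)
cv2.imwrite("pics/w4.png",c["pixels"][:,:,::-1])
E
python3 held.py w4.npz
```

```text
clock: 7.62
position: [0.5308, 0.2258, 0.1562]
ee_rot: [0.62, 0.785, 0.0, 0.0]
ft_force: [0.2, 0.1, -5.8]
grip_width: 0.103
[0.53083466 0.22576072 0.15620967] yaw 103.3566807088366 [ 4.11699110e-04  8.69757361e-05 -9.99999911e-01] F [ 0.1628492   0.09937886 -5.82015218] T [-0.01102498 -0.08270515  0.00742959] q [-0.74961273  0.29858976  0.3191135   1.72411779 -0.10188594  1.13472392
  1.40329717]
stem in tool: ang from tool y -5.569709607908166 far end [-0.00906566 -0.10511769] centre [ 0.0011253  -0.00061341] slope x,y [0.00142982 0.00592906] stem top z@0 0.03573031491530039 width 0.0222259818098077
stem yaw world 18.926391056438945 centre world [0.52999713 0.22671793 0.10947909] tool z [ 4.11699110e-04  8.69757361e-05 -9.99999911e-01]
```

View pics/w4.png

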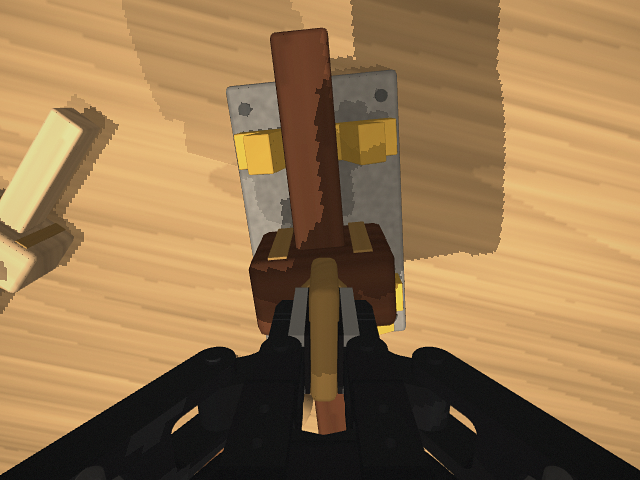

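The stem at (310,140) is lined up over the saddles. Now the descent.

```bash
python3 -m pendant '[[[0,0,-1],[0,0,0],255],[[0,0,-1],[0,0,0],255],[[0,0,-0.7],[0,0,0],255],[[0,0,0],[0,0,0],255]]'; python3 st.py
```

```text
clock: 8.18
position: [0.5305, 0.2257, 0.1269]
ee_rot: [0.62, 0.785, -0.0, -0.0]
ft_force: [-0.4, 0.2, -3.5]
grip_width: 0.107
[0.53047595 0.22569716 0.12693729] yaw 103.36653820729536 [-2.83498740e-04 -2.37609658e-04 -9.99999932e-01] F [-0.36635825  0.20411968 -3.46570214] T [-0.00422756 -0.01458448  0.0132621 ] q [-0.74430223  0.32933578  0.31405803  1.75237841 -0.11354394  1.07798054
  1.41190632]
```

Slow descent into the troughs (seated TCP z is about 0.0937).

```bash
python3 -m pendant '[[[0,0,-0.8],[0,0,0],255],[[0,0,-0.8],[0,0,0],255],[[0,0,-0.7],[0,0,0],255],[[0,0,-0.5],[0,0,0],255],[[0,0,0],[0,0,0],255]]'; python3 st.py
```

```text
clock: 8.8
position: [0.5305, 0.2257, 0.097]
ee_rot: [0.62, 0.785, -0.0, 0.0]
ft_force: [-0.4, -0.6, -4.1]
grip_width: 0.108
[0.53054465 0.2257102  0.09699899] yaw 103.36466943494418 [-1.55405577e-04 -2.00601123e-04 -9.99999968e-01] F [-0.42394881 -0.60909352 -4.12036767] T [ 0.02959479  0.00211679 -0.0063782 ] q [-0.73776961  0.3646875   0.3077847   1.77690987 -0.1270428   1.0195914
  1.42178839]
```

```bash
python3 -m pendant '[[[0,0,-0.15],[0,0,0],255],[[0,0,-0.15],[0,0,0],255],[[0,0,0],[0,0,0],255]]'; python3 st.py
```

```text
clock: 9.18
position: [0.5309, 0.2259, 0.0943]
ee_rot: [0.62, 0.785, 0.0, 0.0]
ft_force: [-0.1, 0.0, -3.9]
grip_width: 0.109
[0.53088697 0.22589686 0.09433527] yaw 103.36628432681071 [ 6.39905938e-04  3.07614633e-04 -9.99999748e-01] F [-0.12862758  0.04531905 -3.94646332] T [-0.03037372 -0.01897083 -0.01888423] q [-0.73704118  0.36816681  0.30711202  1.77867141 -0.1285472   1.01357137
  1.42289916]
```

```bash
python3 -m pendant '[[[0,0,-0.12],[0,0,0],255],[[0,0,0],[0,0,0],255]]'; python3 st.py
```

```text
clock: 9.43
position: [0.5312, 0.226, 0.0939]
ee_rot: [0.62, 0.785, 0.001, 0.0]
ft_force: [-1.3, -0.0, -1.7]
grip_width: 0.112
[0.53115784 0.22601635 0.09387268] yaw 103.36154392067193 [ 1.28148077e-03  8.75331583e-04 -9.99998796e-01] F [-1.28427064 -0.00320936 -1.68694804] T [-0.09094033  0.12267766 -0.03956186] q [-0.73672716  0.36880379  0.30694947  1.77892823 -0.12910507  1.0118926
  1.4233017 ]
```

```bash
python3 -m pendant '[[[0,0,-0.12],[0,0,0],255],[[0,0,0],[0,0,0],255],[[0,0,0],[0,0,-4],255],[[0,0,0],[0,0,-4],255],[[0,0,0],[0,0,-4],255],[[0,0,0],[0,0,0],255]]' 80; python3 st.py
```

```text
clock: 10.18
position: [0.5316, 0.226, 0.0937]
ee_rot: [0.7, 0.714, 0.001, 0.001]
ft_force: [-2.3, -2.0, -0.6]
grip_width: 0.1
[0.53160839 0.2259997  0.09371901] yaw 91.07071658183033 [ 2.74592346e-03  8.27210390e-04 -9.99995888e-01] F [-2.2849866  -2.04968822 -0.55875676] T [-0.32317715  0.09752523 -0.00763879] q [-0.76770629  0.37208995  0.34463842  1.78080051 -0.1449846   1.01067309
  1.22155497]
```

```bash
python3 -m pendant '[[[0,0,0],[0,0,-5],255],[[0,0,0],[0,0,-5],255],[[0,0,0],[0,0,-5],255],[[0,0,0],[0,0,-5],255]]'; python3 st.py;  python3 - <<'E'
from h import *
from workcell import manip
o=manip.get_obs(); c=manip.camera("wrist"); np.savez("w5.npz",pos=o["position"],rot=o["ee_rot"],**c)
cv2.imwrite("pics/w5.png",c["pixels"][:,:,::-1])
E
```

```text
clock: 10.68
position: [0.5315, 0.2257, 0.0937]
ee_rot: [0.814, 0.58, 0.001, 0.001]
ft_force: [-2.0, -2.4, 0.7]
grip_width: 0.105
[0.53153341 0.22572661 0.09369782] yaw 70.96018033326062 [ 2.67710342e-03 -5.79995374e-04 -9.99996248e-01] F [-2.03018559 -2.35185949  0.66341617] T [-0.33643486  0.25411107  0.20339154] q [-0.81884817  0.378527    0.40690726  1.78348097 -0.17135436  1.01238076
  0.89165001]
```

View pics/w5.png

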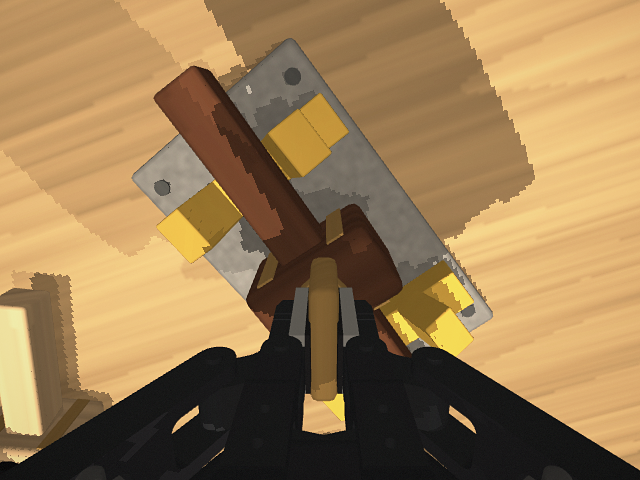

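The stem lies in both saddles at (240,160) and (390,330), and the wing is turning relative to the stock. I keep turning.

```bash
python3 -m pendant '[[[0,0,0],[0,0,-5],255],[[0,0,0],[0,0,-5],255],[[0,0,0],[0,0,-5],255],[[0,0,0],[0,0,-5],255],[[0,0,0],[0,0,-4],255]]'; python3 st.py; python3 -m pendant '[[[0,0,0],[0,0,-3],255],[[0,0,0],[0,0,-2],255]]'; python3 st.py
```

```text
clock: 11.35
position: [0.5313, 0.2254, 0.0937]
ee_rot: [0.917, 0.398, 0.0, 0.001]
ft_force: [-2.1, -1.0, 0.5]
grip_width: 0.101
[0.53125667 0.22537714 0.09366469] yaw 46.878509630960856 [ 0.00141153 -0.00225098 -0.99999647] F [-2.05569094 -1.03815733  0.47033914] T [-0.31602705  0.33206938  0.17102815] q [-0.88125834  0.38907425  0.48409697  1.7862307  -0.20603436  1.01652969
  0.49923828]
clock: 11.6
position: [0.5312, 0.2253, 0.0936]
ee_rot: [0.934, 0.358, 0.0, 0.001]
ft_force: [-1.7, -1.6, 1.6]
grip_width: 0.103
[0.53119659 0.22526694 0.09364141] yaw 42.010469542759374 [ 0.00104076 -0.00266325 -0.99999591] F [-1.73592439 -1.59343065  1.59404429] T [-0.31072366  0.30858621  0.08896878] q [-0.89398589  0.3916584   0.50006004  1.7867301  -0.21342395  1.01762954
  0.4202855 ]
```

```bash
for i in 1; do python3 -m pendant '[[[0,0,0],[0,0,-2.5],255]]'; python3 st.py; python3 -m pendant '[[[0,0,0],[0,0,-2.5],255]]'; python3 st.py;  done; python3 - <<'E'
from h import *
from workcell import manip
o=manip.get_obs(); c=manip.camera("wrist"); np.savez("w6.npz",pos=o["position"],rot=o["ee_rot"],**c)
cv2.imwrite("pics/w6.png",c["pixels"][:,:,::-1])
E
```

```text
clock: 11.72
position: [0.5312, 0.2253, 0.0936]
ee_rot: [0.941, 0.338, -0.0, 0.001]
ft_force: [-2.1, -1.2, -0.5]
grip_width: 0.107
[0.53116864 0.22528171 0.09364411] yaw 39.54648204695913 [ 8.66425524e-04 -2.75772828e-03 -9.99995822e-01] F [-2.07282632 -1.20258377 -0.54343972] T [-0.36007411  0.35087156  0.13814006] q [-0.90039805  0.39300427  0.50806325  1.786936   -0.21727882  1.01819068
  0.38032737]
clock: 11.85
position: [0.5312, 0.2253, 0.0937]
ee_rot: [0.948, 0.318, -0.0, 0.002]
ft_force: [-2.1, -0.9, 1.1]
grip_width: 0.106
[0.53117286 0.22529258 0.09367297] yaw 37.1352626543064 [ 8.63413961e-04 -3.07920476e-03 -9.99994886e-01] F [-2.09506104 -0.86625007  1.07228873] T [-0.37007703  0.27605532  1.34204807] q [-0.90694416  0.39436143  0.51609094  1.78710686 -0.22083197  1.01872437
  0.34100947]
```

View pics/w6.png

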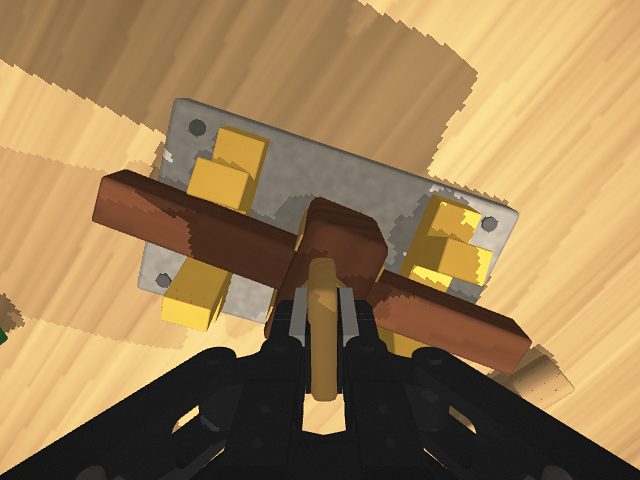

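The torque rose to 1.34 N m (it had been running at about 0.15), so the wing is on its stop. I give it one small push to firm it up, then open.

```bash
python3 -m pendant '[[[0,0,0],[0,0,-1],255]]'; python3 st.py; python3 -m pendant '[[[0,0,0],[0,0,0],230],[[0,0,0],[0,0,0],180],[[0,0,0],[0,0,0],100],[[0,0,0],[0,0,0],0],[[0,0,0],[0,0,0],0],[[0,0,0],[0,0,0],0]]' 20; python3 st.py
```

```text
clock: 12.02
position: [0.5311, 0.2254, 0.0937]
ee_rot: [0.951, 0.311, -0.0, 0.002]
ft_force: [-1.5, -1.4, 1.7]
grip_width: 0.103
[0.53113924 0.22538819 0.09369901] yaw 36.20324335629123 [ 9.67504936e-04 -3.72468497e-03 -9.99992595e-01] F [-1.46614263 -1.40469673  1.68685687] T [-0.51679955  0.34820931  1.60302076] q [-0.91003784  0.39498416  0.51935473  1.78706554 -0.22169579  1.01905755
  0.32510888]
clock: 12.78
position: [0.5321, 0.2259, 0.0942]
ee_rot: [0.951, 0.31, 0.001, 0.001]
ft_force: [-0.3, 0.4, 0.9]
grip_width: 1.0
[0.53213343 0.22587942 0.09416356] yaw 36.14687939077093 [ 0.00295302 -0.00158723 -0.99999438] F [-0.34309165  0.35525117  0.89448113] T [ 0.02718775  0.00380188 -0.03089916] q [-0.90929544  0.39484638  0.51928994  1.78607608 -0.22313743  1.01758242
  0.32536947]
```

```bash
python3 -m pendant '[[[0,0,1.5],[0,0,0],0],[[0,0,3],[0,0,0],0],[[0,0,4],[0,0,0],0],[[0,0,4],[0,0,0],0],[[0,0,4],[0,0,0],0],[[0,0,0],[0,0,0],0]]'; python3 - <<'E'
from h import *
from workcell import manip
o=manip.get_obs(); c=manip.camera("wrist"); w=dict(pos=o["position"],rot=o["ee_rot"],**c); np.savez("w7.npz",**w)
cv2.imwrite("pics/w7.png",c["pixels"][:,:,::-1])
P=wcloud(w); j=np.array([.53,.2264]); P=P[np.linalg.norm(P[:,:2]-j,axis=1)<.125]
a=np.radians(18.93); ux=np.array([np.cos(a),np.sin(a)]); uy=np.array([-ux[1],ux[0]])
L=np.c_[(P[:,:2]-j)@ux,(P[:,:2]-j)@uy,P[:,2]]
h=L[(abs(L[:,0])>.07)&(abs(L[:,1])<.025)&(L[:,2]>.05)&(L[:,2]<.066)]
k=np.polyfit(h[:,0],h[:,1],1); zz=np.polyfit(h[:,0],h[:,2],1); print("stem rel yaw",np.degrees(k[0]),"y off",k[1],"z top",zz, "x",h[:,0].min(),h[:,0].max())
for s in (-1,1):
    q=h[h[:,0]*s>0]; print(s,len(q),"top z",np.median(q[:,2]))
g=L[L[:,2]>.098]; mu=g[:,:2].mean(0); u=np.linalg.svd(g[:,:2]-mu,full_matrices=0)[2][0]
wa=np.degrees(np.arctan2(u[1],u[0])); wa=(wa+90)%180-90
print("wing",len(g),mu,wa,cv2.minAreaRect(np.float32(g[:,:2]*1000)),g[:,2].max(),"joint rad",np.radians(np.degrees(k[0])-wa))
E
```

```text
clock: 13.52
position: [0.5321, 0.2248, 0.2699]
ee_rot: [0.951, 0.309, 0.003, 0.001]
ft_force: [-0.4, 0.7, -0.9]
grip_width: 1.003
stem rel yaw -3.770751358724339 y off 0.0009833580504576324 z top [-0.00023986  0.0576344 ] x -0.10398358077342346 0.10527963197170583
-1 1046 top z 0.05781078099970413
1 915 top z 0.057797873407890415
wing 56912 [-0.00167593  0.00723488] 17.087721235265604 ((2.063323974609375, 1.4064292907714844), (149.03770446777344, 43.083030700683594), 23.066740036010742) 0.3472288618465521 joint rad -0.36404902370212694
```

View pics/w7.png

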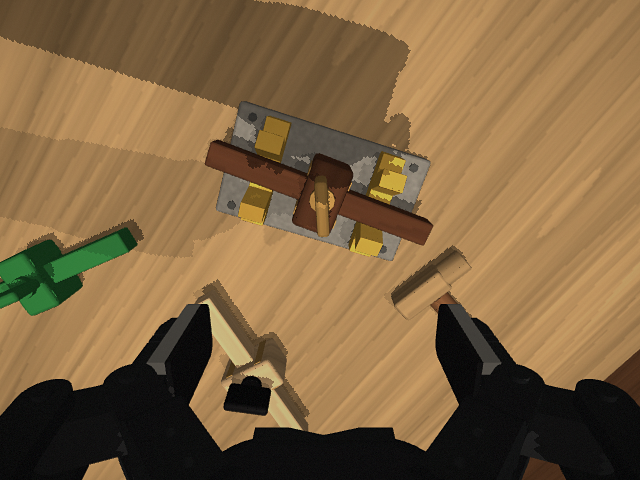

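The gauge is seated in both saddles, with its stem from (215,155) to (425,230) and the wing at (321,205). The wing mask included the fingers, so I'll restrict it and recompute.

```bash
python3 - <<'E'
from h import *
w=dict(np.load("w7.npz"))
m=np.zeros((480,640),bool); m[130:260,200:440]=1
P=wcloud(w,m); j=np.array([.53,.2264]); a=np.radians(18.93); ux=np.array([np.cos(a),np.sin(a)]); uy=np.array([-ux[1],ux[0]])
L=np.c_[(P[:,:2]-j)@ux,(P[:,:2]-j)@uy,P[:,2]]
h=L[(abs(L[:,0])>.025)&(abs(L[:,1])<.02)&(abs(L[:,2]-.058)<.002)]
h=h[(abs(h[:,0])<.043)|(abs(h[:,0])>.067)]
u=np.linalg.svd(h[:,:2]-h[:,:2].mean(0),full_matrices=0)[2][0]; sa=np.degrees(np.arctan(u[1]/u[0]))
for lo in (.098,.102):
    g=L[(L[:,2]>lo)&(L[:,2]<.12)]; mu=g[:,:2].mean(0); u=np.linalg.svd(g[:,:2]-mu,full_matrices=0)[2][0]
    wa=np.degrees(np.arctan(u[1]/u[0])); r=cv2.minAreaRect(np.float32(g[:,:2]*1000))
    print(len(g),mu,sa,wa,r,g[:,2].max(),"joint",np.radians(sa-wa))
E
```

```text
725 [0.00017565 0.00170244] -3.792732808398566 -69.65461608898364 ((0.4984269142150879, 0.6777896881103516), (9.970376968383789, 43.09963607788086), 20.268695831298828) 0.11039180056460876 joint 1.1495067148104139
713 [0.00028854 0.00138901] -3.792732808398566 -69.63234404158041 ((0.5092349052429199, 0.6485214233398438), (9.970376968383789, 43.037235260009766), 20.268695831298828) 0.11039180056460876 joint 1.1491179942520673
```

The joint reads 1.149 rad, which is the stop. The stem is level and seated, and the robot is clear.

```bash
python3 -c "
from workcell import manip
print(manip.hand_in())"
```

```text
the job is handed in; nothing more can be done
None
```

I carried the dark walnut gauge by its wing into the yellow-saddled jig. Once it was seated, I turned the wing screw clockwise to its stop, opened the gripper and rose clear. The job was handed in at about 13.5 s.

My last checks came from the wrist camera:
- **Wing angle:** it measures 1.149 rad against the stop at 1.15. The turning torque rose from about 0.15 to 1.6 N m when it reached the stop.
- **Seating:** the stem top is at 57.8 mm at both ends (58 mm expected), twisted about 3.8° within the saddles' play, with its centre within about 1 mm of the seat.

One check failed at first. My first reading of the wing angle was wrong because its mask took in the fingers; restricting the mask gave the angle above. The forces I read after each move stayed below 6 N, and I did not touch any look-alike.

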